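# Close the circuit-board test fixture with its matching top plate

## Robot

A 6-joint arm with a two-finger parallel gripper is mounted at the origin on the work surface. World frame = base frame: x ahead of the robot, y to its left, z up, the work surface at z = 0. Lengths are in mm, angles in rad, forces in N, time in s.
With the tool pointing down it reaches from about 350 to 875 mm from the base axis. Payload 4.2 kg.
Tool frame: the origin (TCP) lies midway between the tips of the shut fingers; the grasp point (between the pads) lies 19 mm behind it; z points along the fingers, y is the direction in which the jaws open and shut (so a half turn about z gives the same grasp; the last joint's range is limited). The gripper opens to 85 mm and grips with 20 to 120 N. Pads are 22 mm wide; open, the fingers measure 114 mm over their backs; the gripper's body (76 mm by 85 mm) begins 54 mm behind the grasp point. The pads swing forward as they close: fully open they stand 13 mm farther back than shut.
Start: joints at [1.397, 0.385, 0.008, 0, -1.194, -0.259], TCP at [262.1, 567.365, 231.312] pointing down, gripper open.
Joint ranges: [-3.14, 3.14], [-1.21, 2.06], [-1.07, 1.41], [-3.16, 2.05], [-2.99, -0.16], [-3.1, 3.1]. Speed limits (rad/s): [2.79, 2.79, 3.14, 3.14, 3.14, 3.14].

## Interface

Orientations are given as a unit quaternion [x, y, z, w].
In Python, from bench import readout, optics, workorder, nets gives the robot as it stands. The module is installed in compiled form; this text tells all that it offers.
- The arm moves only by the tool move_arm, never from a script. Its argument "steps" is a list of rows, each a list of 7 numbers: the opening, from -1 (shut) to 1 (fully open), so that 0 is half open, then the shift along the world's x, y, z in mm, then the turn, a rotation vector about the world's x, y, z in rad. In form: [[gripper, tx, ty, tz, wx, wy, wz], ...]. A call has 1 to 5 rows; each row is the pose to reach, as a shift and turn from the pose commanded when the call began; what a row does not reach only later rows make up. A row lasts 1/12 s, in which the tool goes at most 41.7 mm and 7.16 degrees, less where a joint would pass 70% of its speed; a pose out of reach is approached as far as the arm can. A call with a gripper value outside its range is refused whole. The fingers move at their own pace and stop on an object; the grip force is fixed at half the most. Time passes only in rows, so rows that repeat a pose let the fingers close. It gives the time, the measured TCP pose, the force and the opening at its end, in the units of the state.
- readout.read_state(): the state, without advancing time (a new reading comes with each control period).
- optics.get_image(name): name is "scene" or "top" or "wrist"; returns a dict with "frame" (400x640x3 uint8, blue, green, red), "fx", "fy", "cx", "cy" (pixels), "k1" (the pictures are not rectified: a ray, as slopes to the right and down, at radius r is drawn at 1 + k1 r^2 times it, then the intrinsics apply), "rvec" (rotation vector, rad) and "tvec" (3), from world to camera coordinates, as OpenCV has them. Camera axes: x right, y down, z forward; pixel columns grow to the right and rows downward; lengths in mm; the calibration is good to about 2 mm. A picture is of the moment at which its call begins. There is no depth.
- workorder.job_done(): hands the job in, once; it reports no verdict.
Trained networks look in a picture, given as the dict that the camera call returned (one of the last four; its "shot" number tells which), for a name from the list of things; names that differ only in an ending like _2 or _b are one class to them, and where a whole thing is asked for, a point or a joint stands for the part that bears it (a point fixed in the world has none). Each returns a list of dicts, best first, with "conf" (0 to 1); they miss things now and then, are a little off and sometimes report something else, mostly with a low value. They report only what shows in the picture. A call takes as long as a camera call.
- nets.silhouettes(name, picture): "region" (400x640 bool, what is visible of it) and "extent" ([left, top, right, bottom] in pixels, round what is visible of it).
- nets.tip_of(name, picture): "uv" ([column, row] in pixels: a listed point, or the origin of a listed thing).
The state is a dict: "clock": time; "joints": joint angles; "joint_vel": joint speeds; "joint_efforts": joint torques, N m; "position": TCP position; "ee_rot": TCP orientation; "contact_force": force on the tool from outside, world axes, zero at the start; "wrist_torque": the same for the moment, N m; "gripper_width": finger opening in mm.
Only numpy, scipy, OpenCV 4.12 (cv2) and the standard library are available. Lean on these libraries where they do the work, as an engineer would, in place of code of your own. Each camera call takes 0.05 s, during which the arm holds its last target.

## Task

A circuit board lies in the test fixture with two guide pins in the middle of the bench. Pick up the top plate with the blue grip by that grip and, keeping it level, lower it over both guide pins all the way down onto the blue shoulders before letting go; do not drop it. Leave the plate with the orange grip, which belongs to another fixture, where it lies.

Things in the scene. Friction and masses are not known exactly. Their poses are not given: they have to be found in the camera images.
- fixture: Test fixture, fixed: aluminium base 110 x 190 x 22 mm (x, y, z), green circuit board in the middle. Origin: centre of its underside, on the bench; z up. Two steel guide pins at y = +70 and -70 mm, each on a blue shoulder 44 mm across whose top (z = 30) is the plate's seat. Pins: 14 mm thick from z = 30 to 55, tapering to 5 mm at the tip, z = 75. Nothing else is above z = 30.
- top_plate: The plate to fit, loose, 0.4 kg: black, 90 x 180 x 10 mm (x, y, z), two 28 mm holes at y = +70 and -70 mm; blue grip block in the middle, 20 (x) by 60 mm (y), from z = 10 to 60. Origin: centre of underside, z up. Starts flat on the bench beside the fixture. Fits either way round; seated, its origin is 30 mm above the fixture's and its y axis lies along the fixture's.
- other_plate: A wrong plate, loose, to be left alone: same black 90 x 180 x 10 mm outline, grip block (20 x 60 mm, up to z = 60) orange, holes only 100 mm apart, so it does not fit these pins. Origin: centre of the underside, z up. Lies flat on the bench on the other side of the fixture.

How it is judged:
By the outcome, as a careful person would: the job done as asked, in the order asked, and still so for the second after the job is handed in, with the robot touching nothing.
It also fails if it takes over 42 s, if anything falls off the work surface, if the arm or the gripper's body presses on something with over 40 N, if the wrist force passes 120 N, or if a joint passes its speed limit or range.

## Working session

There is one attempt and no reset: what is moved stays moved. The work goes in short steps, Python scripts to look and compute and a tool call to move; the robot and the scene stay as the last step left them, time stands still between calls to the robot, and variables do not carry over. Pictures are saved under pics/ and viewed, and the job is handed in when it is done.

Besides the shell and the picture viewer there is one more tool, called after "Emit:" as a command line: name --pt "numbers of a row" for each row, then --argument value for the rest. move_arm: Moves the arm, as the interface text tells. Its arguments: {"type":"object","properties":{"steps":{"type":"array","items":{"type":"array","items":{"type":"number"}}}},"required":["steps"]}

```bash
mkdir -p pics; cat > h.py <<'E'
import numpy as np, cv2
from bench import readout, optics, workorder, nets
def cam(p):
    K=np.array([[p["fx"],0,p["cx"]],[0,p["fy"],p["cy"]],[0,0,1.]]); D=np.array([p["k1"],0,0,0.])
    return K,D,np.array(p["rvec"],float).reshape(3),np.array(p["tvec"],float).reshape(3)
def proj(p,X):
    K,D,r,t=cam(p); return cv2.projectPoints(np.array(X,float).reshape(-1,1,3),r,t,K,D)[0].reshape(-1,2)
def onz(p,uv,z):
    K,D,r,t=cam(p); n=cv2.undistortPoints(np.array(uv,float).reshape(-1,1,2),K,D).reshape(-1,2)
    R=cv2.Rodrigues(r)[0]; C=-R.T@t; d=np.c_[n,np.ones(len(n))]@R
    return C+d*((z-C[2])/d[:,2])[:,None]
E
python3 - <<'E'
from h import *
print(readout.read_state())
for n in ("top","scene"):
    p=optics.get_image(n); cv2.imwrite(f"pics/{n}0.png",p["frame"])
    for o in ("fixture","top_plate","other_plate"):
        for s in nets.silhouettes(o,p)[:2]: print(n,o,s["conf"],s["extent"])
        for s in nets.tip_of(o,p)[:2]: print("  tip",s["conf"],s["uv"],onz(p,[s["uv"]],0).round(1))
E
```

```text
{'clock': 0.0, 'joints': array([ 1.39658190e+00,  3.85564338e-01,  6.61813678e-03, -4.81454194e-04,
       -1.19398936e+00, -2.58601315e-01]), 'joint_vel': array([ 0.00091916, -0.00016686, -0.00059394,  0.00019073, -0.00039498,
        0.00037421]), 'joint_efforts': array([-1.39019294e-04, -3.92286336e+01,  1.88395929e+01,  4.18619916e+00,
       -4.77646419e-03, -1.53355995e-06]), 'position': array([261.88475111, 566.84554959, 230.2164753 ]), 'ee_rot': array([ 9.76655402e-01, -2.14809289e-01, -1.78427346e-04,  1.07810088e-03]), 'contact_force': array([-0.06644804, -0.45515429,  1.10626615]), 'wrist_torque': array([-0.09695864, -0.02491877, -0.04498373]), 'gripper_width': 85.2554509434471}
top fixture 0.56 [294.8, 167.9, 367.7, 213.6]
top top_plate 0.68 [395.2, 187.5, 470.3, 252.3]
  tip 0.63 [429.0, 219.2] [[ 497.8 -290.7    0. ]]
top other_plate 0.76 [170.1, 188.2, 242.7, 244.3]
  tip 0.96 [206.2, 218.3] [[506.8 310.7   0. ]]
scene fixture 0.88 [235.7, 204.7, 334.7, 261.3]
  tip 0.78 [286.8, 234.3] [[585.2 -24.7   0. ]]
scene top_plate 0.7 [405.0, 192.9, 505.6, 266.1]
scene top_plate 0.56 [135.1, 160.1, 219.8, 210.6]
  tip 0.79 [177.4, 186.2] [[ 500.8 -297.9    0. ]]
scene other_plate 0.61 [405.4, 189.5, 502.5, 269.0]
scene other_plate 0.25 [234.6, 203.4, 334.7, 262.3]
  tip 0.71 [452.1, 229.8] [[510.5 311.3   0. ]]
```

View pics/top0.png

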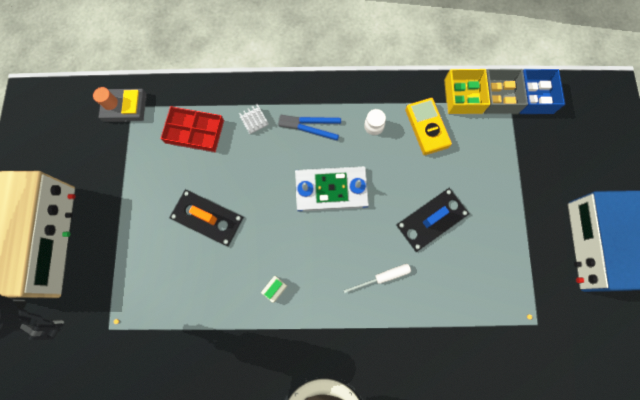

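View pics/scene0.png

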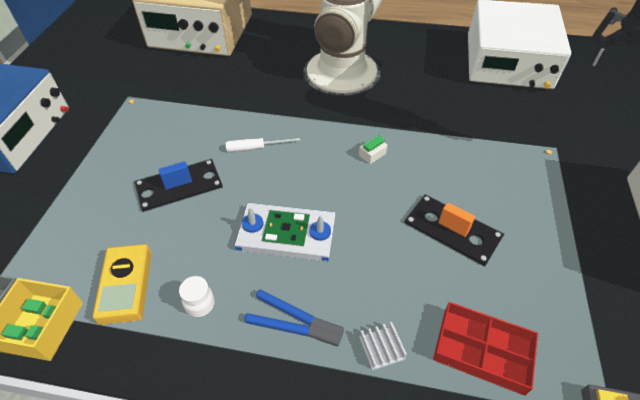

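The blue-grip plate is at (433,219) in the top view, the fixture at (332,188) and the orange plate at (207,217). The scene view agrees. I'll measure from enlarged crops.

```bash
python3 - <<'E'
from h import *
p=optics.get_image("top"); q=optics.get_image("scene")
f=p["frame"]
a=cv2.resize(f[180:260,385:485],None,fx=6,fy=6,interpolation=cv2.INTER_CUBIC)
b=cv2.resize(f[155:225,280:380],None,fx=6,fy=6,interpolation=cv2.INTER_CUBIC)
cv2.imwrite("pics/ca.png",a);cv2.imwrite("pics/cb.png",b)
for im,n,boxes in ((p,"top",[(395,185,475,255),(290,165,375,215)]),(q,"scene",[(130,155,225,212),(232,200,338,262)])):
    h=cv2.cvtColor(im["frame"],cv2.COLOR_BGR2HSV)
    m=cv2.inRange(h,(100,150,60),(125,255,255))
    for x0,y0,x1,y1 in boxes:
        mm=np.zeros_like(m);mm[y0:y1,x0:x1]=m[y0:y1,x0:x1]
        k,l,st,c=cv2.connectedComponentsWithStats(mm)
        for i in range(1,k):
            if st[i,4]>15: print(n,st[i],c[i].round(2),[onz(im,[c[i]],z)[0].round(1) for z in (30,60)])
E
```

```text
top [423 206  26  22 250] [435.68 216.46] [array([ 499.2, -301.1,   30. ]), array([ 493.2, -292.9,   60. ])]
top [350 178  15  15 129] [357.03 186.13] [array([584. , -96.8,  30. ]), array([575.7, -94.4,  60. ])]
top [298 181  15  15 131] [305.17 188.94] [array([577.8,  41.6,  30. ]), array([569.6,  40.1,  60. ])]
scene [159 162  33  27 606] [175.1  175.16] [array([ 494.4, -298.4,   30. ]), array([ 519.2, -281.2,   60. ])]
scene [242 215  21  17 210] [252.3  223.87] [array([593.2, -93.5,  30. ]), array([614.1, -84.3,  60. ])]
scene [310 223  20  17 212] [319.71 231.71] [array([587.3,  45.1,  30. ]), array([608.4,  48.8,  60. ])]
```

```bash
python3 -c "
import cv2;a=cv2.imread('pics/ca.png');b=cv2.imread('pics/cb.png');cv2.imwrite('pics/cab.png',cv2.resize(cv2.vconcat([a,b]),(400,600)))"
```

```text
(no output)
```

View pics/cab.png

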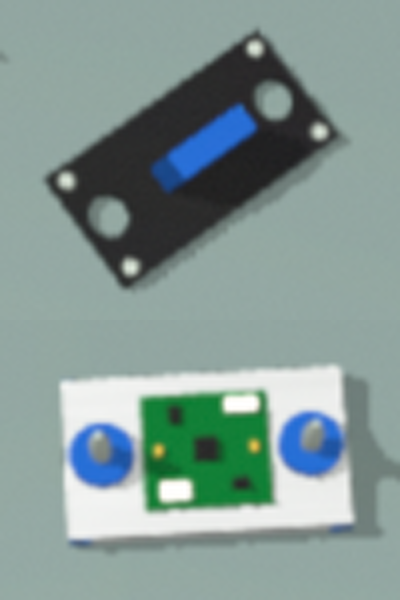

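The crop shows the plate's four corner screws and both holes clearly. The pins hide part of the shoulders, so those centroids are biased. Next I'll compute the plate pose from the holes and screws.

```bash
python3 - <<'E'
from h import *
p=optics.get_image("top")
P=lambda l,x0,y0:[(x/4+x0-0.375,y/4+y0-0.375) for x,y in l]
H=onz(p,P([(109,217),(273,100)],385,180),5); S=onz(p,P([(66,180),(255,48),(319,131),(130,267)],385,180),10)
print(H.round(1),H.mean(0),np.linalg.norm(H[0]-H[1]),np.degrees(np.arctan2(*(H[1]-H[0])[1::-1])))
print(S.round(1),S.mean(0)); 
for a,b in((0,1),(3,2)): print(np.degrees(np.arctan2(*(S[b]-S[a])[1::-1])))
# fixture top corners z=22 (crop b lies from row 320 in picture)
F=onz(p,P([(62,381-320),(340,367-320),(352,527-320),(70,541-320)],280,155),22)
print(F.round(1),F.mean(0)); 
for a,b in((0,1),(3,2)): print(np.linalg.norm(F[b]-F[a]),np.degrees(np.arctan2(*(F[b]-F[a])[1::-1])))
C=onz(p,P([(101,455-320),(311,443-320)],280,155),30);print(C.round(1),C.mean(0),np.linalg.norm(C[1]-C[0]))
E
```

```text
[[ 457.7 -241.     5. ]
 [ 536.2 -357.2    5. ]] [ 496.96503349 -299.07699877    5.        ] 140.27014083265712 -55.96303794129949
[[ 482.1 -212.7   10. ]
 [ 571.4 -346.3   10. ]
 [ 513.4 -385.    10. ]
 [ 423.6 -251.8   10. ]] [ 497.63071617 -298.94776831   10.        ]
-56.238408951132094
-56.00782964102309
[[ 633.9   69.3   22. ]
 [ 641.8 -119.7   22. ]
 [ 530.2 -124.    22. ]
 [ 522.7   63.2   22. ]] [582.12915282 -27.77999593  22.        ]
189.16433477700608 -87.6209806720158
187.35217783754075 -87.72382138328035
[[579.4  42.3  30. ]
 [586.1 -97.8  30. ]] [582.72404222 -27.70162964  30.        ] 140.26378222753962
```

Emit:
move_arm --pt "1 0 -40 0 0 0 -0.08" --pt "1 10 -80 0 0 0 -0.16" --pt "1 20 -120 0 0 0 -0.24" --pt "1 30 -160 0 0 0 -0.32" --pt "1 40 -200 0 0 0 -0.4"

```text
clock: 1.27
position: [302.1, 365.5, 231.4]
ee_rot: [0.914, -0.406, 0.0, -0.0]
contact_force: [0.7, -0.8, 0.6]
gripper_width: 85.1
```

Emit:
move_arm --pt "1 11 -38 0 0 0 -0.03" --pt "1 22 -76 0 0 0 -0.06" --pt "1 33 -114 0 0 0 -0.09" --pt "1 44 -152 0 0 0 -0.12" --pt "1 55 -190 0 0 0 -0.146"

```text
clock: 1.68
position: [357.1, 175.6, 231.8]
ee_rot: [0.883, -0.47, 0.0, -0.001]
contact_force: [0.9, 0.9, 0.3]
gripper_width: 85.4
```

Emit:
move_arm --pt "1 14 -39 0 0 0 0" --pt "1 28 -78 0 0 0 0" --pt "1 42 -117 0 0 0 0" --pt "1 56 -156 0 0 0 0" --pt "1 70 -195 0 0 0 0"

```text
clock: 2.1
position: [427.4, -19.7, 231.9]
ee_rot: [0.883, -0.47, 0.001, -0.001]
contact_force: [1.5, 1.9, 0.0]
gripper_width: 85.4
```

```bash
python3 - <<'E'
from h import *
p=optics.get_image("wrist"); cv2.imwrite("pics/w0.png",p["frame"]); K,D,r,t=cam(p)
print(readout.read_state()["position"],-cv2.Rodrigues(r)[0].T@t)
E
```

```text
[428.85597706 -25.11308205 231.69036955] [470.06116923 -84.47559628 375.29606123]
```

View pics/w0.png

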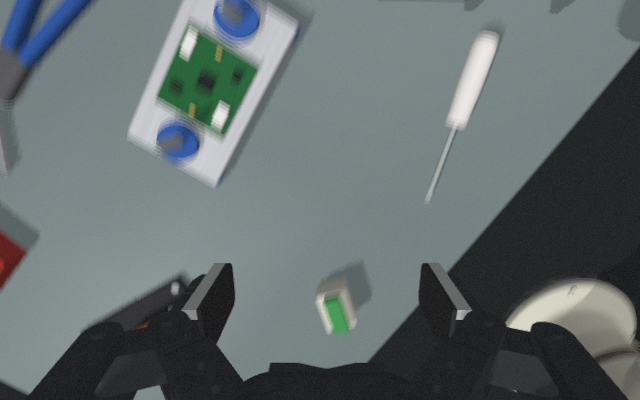

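The wrist view shows the fixture at upper left, with shoulders at about (238,15) and (178,143). It is slightly blurred because the arm was still settling, so I'll measure again once it is still.

```bash
python3 - <<'E'
from h import *
p=optics.get_image("wrist"); p=optics.get_image("wrist");cv2.imwrite("pics/w1.png",p["frame"])
s=readout.read_state();print(s["position"],s["ee_rot"])
h=cv2.cvtColor(p["frame"],cv2.COLOR_BGR2HSV);m=cv2.inRange(h,(100,130,50),(125,255,255))
m[:,:120]=0; m[:,310:]=0;m[200:]=0
for c in cv2.findContours(m,0,cv2.CHAIN_APPROX_NONE)[0]:
    if len(c)>30:
        hull=cv2.convexHull(c); print(cv2.boundingRect(c)); e=cv2.fitEllipse(hull);print(e,onz(p,[e[0]],30).round(1))
for X in ([579.4,42.3,30],[586.1,-97.8,30]): print(proj(p,[X]))
pt=proj(p,[[579.4+22*np.cos(a),42.3+22*np.sin(a),30] for a in np.linspace(0,6.28,40)])
pu=proj(p,[[586.1+22*np.cos(a),-97.8+22*np.sin(a),30] for a in np.linspace(0,6.28,40)])
f=p["frame"].copy()
for u in np.r_[pt,pu]: cv2.circle(f,tuple(int(round(v)) for v in u),1,(0,0,255),-1)
cv2.imwrite("pics/w1c.png",cv2.resize(f[0:200,110:320],None,fx=2.8,fy=2.8))
E
```

```text
[427.41893718 -20.38538247 231.21305257] [ 8.81005941e-01 -4.73105184e-01 -5.10671363e-05  1.16244524e-04]
(155, 131, 42, 40)
((175.40811157226562, 150.28729248046875), (38.91307067871094, 42.7171745300293), 120.08174133300781) [[580.1  41.5  30. ]]
(210, 3, 45, 49)
((232.061767578125, 26.887935638427734), (43.76530456542969, 50.13961410522461), 151.8683319091797) [[586.3 -97.4  30. ]]
[[175.66374126 151.2839078 ]]
[[232.42505208  26.64804971]]
```

View pics/w1c.png

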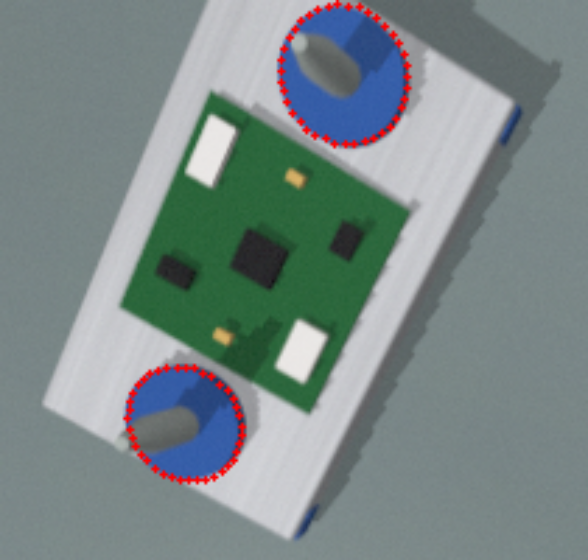

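The top and wrist cameras agree on the fixture to within 1 mm. The red model circles at the shoulder height sit exactly on both shoulders, which puts the fixture centre at (583,-28) and its y axis at about -87.5°. Now to the plate.

Emit:
move_arm --pt "1 10 -40 0 0 0 0" --pt "1 20 -80 0 0 0 0" --pt "1 30 -120 -5 0 0 0" --pt "1 40 -158 -15 0 0 0" --pt "1 50 -196 -25 0 0 0"

```text
clock: 2.67
position: [478.0, -214.0, 206.7]
ee_rot: [0.883, -0.469, 0.001, -0.0]
contact_force: [1.2, 1.2, -0.1]
gripper_width: 85.4
```

Emit:
move_arm --pt "1 7 -27 -20 0 0 0" --pt "1 14 -54 -40 0 0 0" --pt "1 20 -81 -56 0 0 0" --pt "1 20 -81 -56 0 0 0" --pt "1 20 -81 -56 0 0 0"

```text
clock: 3.08
position: [497.0, -294.1, 148.8]
ee_rot: [0.883, -0.47, -0.002, 0.0]
contact_force: [0.4, 1.0, -0.3]
gripper_width: 85.4
```

```bash
python3 - <<'E'
from h import *
p=optics.get_image("wrist"); p=optics.get_image("wrist")
s=readout.read_state();print(s["position"],s["ee_rot"],s["contact_force"])
c=np.array([497.5,-299,0]);a=np.radians(-56.1);y=np.array([np.cos(a),np.sin(a),0]);x=np.array([np.sin(a),-np.cos(a),0])
f=p["frame"].copy()
def poly(dx,dy,z,col): cv2.polylines(f,[proj(p,[c+x*i*dx+y*j*dy+[0,0,z] for i,j in((1,1),(1,-1),(-1,-1),(-1,1))]).round().astype(int).reshape(-1,1,2)],True,col,1)
poly(45,90,10,(0,0,255));poly(10,30,60,(0,255,255))
for k in(70,-70):
    cv2.polylines(f,[proj(p,[c+y*k+[14*np.cos(t),14*np.sin(t),10] for t in np.linspace(0,6.28,40)]).round().astype(int).reshape(-1,1,2)],True,(0,0,255),1)
cv2.imwrite("pics/w2.png",f)
E
```

```text
[ 497.68409034 -293.35088325  150.84954704] [ 8.83051926e-01 -4.69275195e-01  2.89218279e-04 -5.49167987e-05] [ 0.25551894  0.87737894 -0.27713371]
```

View pics/w2.png

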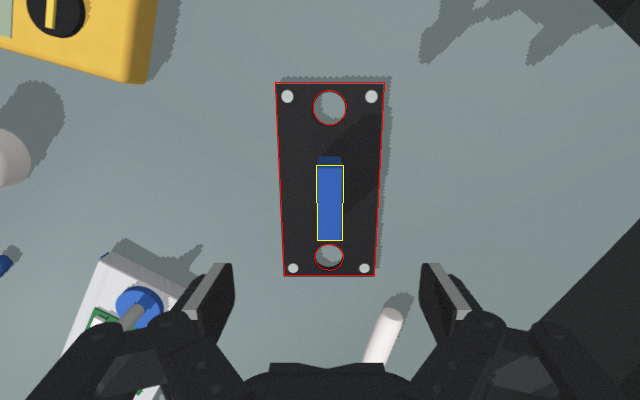

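The model outlines sit exactly on the plate, its holes and the grip top in the wrist view, with the plate outline at (275–385, 83–276) and the grip at (317–343, 165–240). I'll shift -4.5 mm in y and go down.

Emit:
move_arm --pt "1 0.4 -4.5 -30 0 0 0" --pt "1 0.4 -4.5 -60 0 0 0" --pt "1 0.4 -4.5 -90 0 0 0" --pt "1 0.4 -4.5 -115 0 0 0" --pt "1 0.4 -4.5 -130 0 0 0"

```text
clock: 3.6
position: [497.1, -297.0, 19.2]
ee_rot: [0.883, -0.469, -0.001, -0.0]
contact_force: [0.9, -0.3, -0.4]
gripper_width: 85.2
```

Emit:
move_arm --pt "1 0 0 0 0 0 0" --pt "-1 0 0 0 0 0 0" --pt "-1 0 0 0 0 0 0" --pt "-1 0 0 0 0 0 0" --pt "-1 0 0 0 0 0 0"

```text
clock: 4.02
position: [498.6, -299.2, 22.1]
ee_rot: [0.883, -0.47, 0.002, -0.0]
contact_force: [0.7, -0.0, -0.2]
gripper_width: 38.8
```

Emit:
move_arm --pt "-1 0 0 0 0 0 0" --pt "-1 0 0 0 0 0 0" --pt "-1 0 0 0 0 0 0" --pt "-1 0 0 0 0 0 0" --pt "-1 0 0 0 0 0 0"

```text
clock: 4.43
position: [498.4, -299.3, 21.5]
ee_rot: [0.883, -0.47, 0.001, -0.0]
contact_force: [0.3, 1.6, 6.2]
gripper_width: 19.2
```

Emit:
move_arm --pt "-1 0 0 0 0 0 0" --pt "-1 0 0 10 0 0 0" --pt "-1 0 0 25 0 0 0" --pt "-1 0 0 45 0 0 0" --pt "-1 0 0 65 0 0 0"

```text
clock: 4.85
position: [495.6, -298.6, 84.6]
ee_rot: [0.882, -0.471, -0.002, 0.0]
contact_force: [0.4, -0.6, -4.5]
gripper_width: 19.2
```

Emit:
move_arm --pt "-1 0 0 20 0 0 0" --pt "-1 0 0 40 0 0 0" --pt "-1 0 0 55 0 0 0" --pt "-1 0 0 60 0 0 0" --pt "-1 0 0 60 0 0 0"

```text
clock: 5.27
position: [497.4, -299.1, 146.0]
ee_rot: [0.882, -0.47, 0.001, -0.0]
contact_force: [0.2, 0.7, -4.5]
gripper_width: 19.2
```

```bash
python3 - <<'E'
from h import *
p=optics.get_image("wrist"); cv2.imwrite("pics/w3.png",p["frame"])
q=optics.get_image("scene"); cv2.imwrite("pics/s3.png",q["frame"])
s=readout.read_state();print(s["position"],s["ee_rot"],s["contact_force"],s["wrist_torque"],s["gripper_width"])
E
```

```text
[ 496.24987202 -298.62568946  143.85131063] [ 8.82420519e-01 -4.70458791e-01 -1.59531960e-03 -9.50336315e-05] [ 0.15490046 -0.64167167 -4.41640647] [-0.02413704 -0.01193469  0.00093444] 19.3161024243201
```

View pics/w3.png

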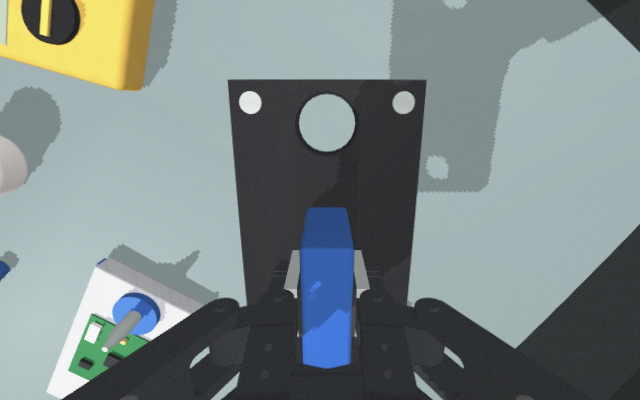

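View pics/s3.png

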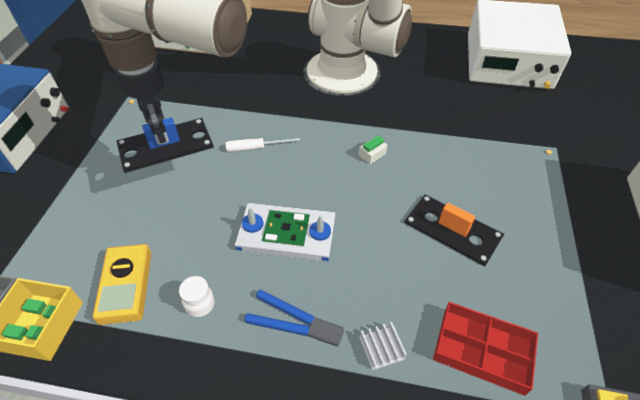

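The plate is held level at 19.2 mm opening, with its hole at (327,123) in the wrist view, and it is clear of the bench in the scene view. Next I carry it over the fixture, turning it -0.547 rad.

Emit:
move_arm --pt "-1 6 20 0 0 0 -0.05" --pt "-1 15 47 0 0 0 -0.1" --pt "-1 25 79 0 0 0 -0.16" --pt "-1 35 111 0 0 0 -0.22" --pt "-1 45 143 0 0 0 -0.28"

```text
clock: 5.78
position: [541.4, -154.8, 143.2]
ee_rot: [0.807, -0.59, -0.002, 0.001]
contact_force: [0.2, -0.1, -3.8]
gripper_width: 19.2
```

Emit:
move_arm --pt "-1 10 32 0 0 0 -0.06" --pt "-1 20 63 0 0 0 -0.12" --pt "-1 28 90 0 0 0 -0.18" --pt "-1 34 108 0 0 0 -0.23" --pt "-1 38 120 0 0 0 -0.26"

```text
clock: 6.2
position: [579.9, -33.9, 143.1]
ee_rot: [0.725, -0.689, -0.001, 0.001]
contact_force: [-0.7, -0.2, -3.9]
gripper_width: 19.1
```

Emit:
move_arm --pt "-1 2 6 0 0 0 -0.007" --pt "-1 2.5 8.1 0 0 0 -0.007" --pt "-1 2.5 8.1 0 0 0 -0.007" --pt "-1 2.5 8.1 0 0 0 -0.007" --pt "-1 2.5 8.1 0 0 0 -0.007"

```text
clock: 6.62
position: [582.4, -29.0, 145.0]
ee_rot: [0.722, -0.691, -0.0, 0.0]
contact_force: [-0.2, 0.1, -4.5]
gripper_width: 19.2
```

```bash
cat > ov.py <<'E'
from h import *
def rects(f,p,c,ang,z0,col=(0,0,255)):
    c=np.array([c[0],c[1],z0]);a=np.radians(ang);y=np.array([np.cos(a),np.sin(a),0]);x=np.array([np.sin(a),-np.cos(a),0])
    def pl(P): cv2.polylines(f,[proj(p,P).round().astype(int).reshape(-1,1,2)],True,col,1)
    for dx,dy,z in((45,90,10),(10,30,60)): pl([c+x*i*dx+y*j*dy+[0,0,z] for i,j in((1,1),(1,-1),(-1,-1),(-1,1))])
    for k in(70,-70): pl([c+y*k+[14*np.cos(t),14*np.sin(t),10] for t in np.linspace(0,6.28,40)])
E
python3 - <<'E'
from ov import *
ps=[optics.get_image(n) for n in("wrist","scene","top")]
s=readout.read_state();print(s["clock"],s["position"],s["ee_rot"],s["contact_force"],s["wrist_torque"])
t=s["position"]
for p,n in zip(ps,"wst"):
    f=p["frame"].copy(); rects(f,p,(583,-28),-87.5,125)
    cv2.imwrite(f"pics/{n}4.png",f if n=="w" else cv2.resize(f[110:280,200:400],None,fx=3.5,fy=3.5,interpolation=cv2.INTER_CUBIC))
E
```

```text
6.7667 [582.78553966 -28.7857137  145.35546621] [ 7.22481855e-01 -6.91389881e-01 -2.60788573e-05  9.70651081e-06] [ 0.41872426  0.05498954 -5.51780506] [-0.01301606 -0.03729775 -0.00227316]
```

View pics/w4.png

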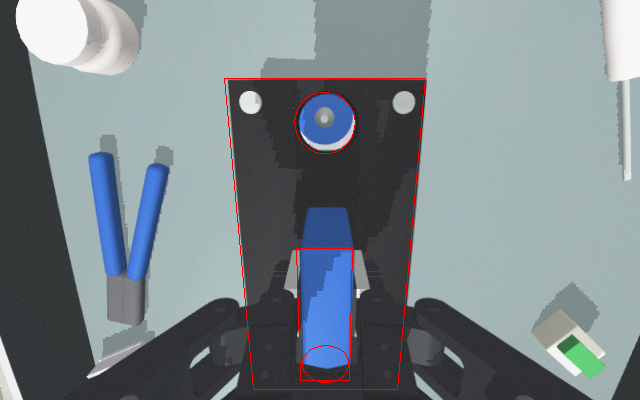

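View pics/s4.png

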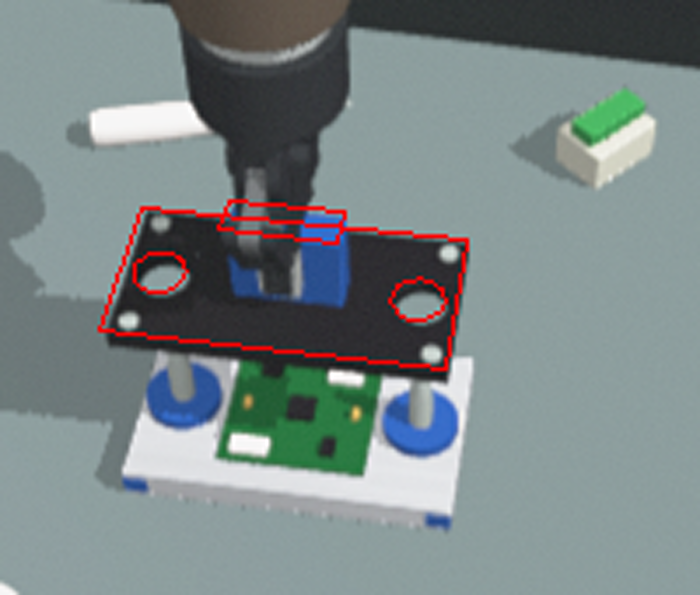

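View pics/t4.png

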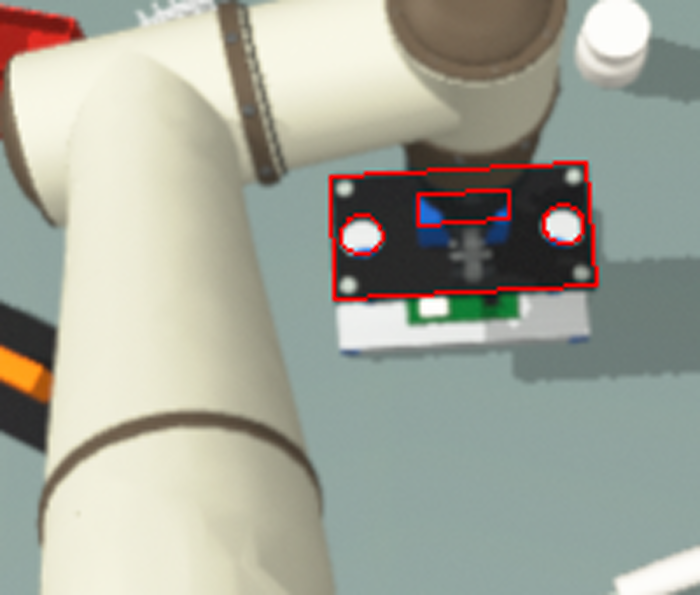

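In all three views the model outline at (583,-28), -87.5° falls on the held plate. In the wrist view the pin shows centred in the hole at (325,120). I'll lower it in stages.

Emit:
move_arm --pt "-1 0 0 -10 0 0 0" --pt "-1 0 0 -22 0 0 0" --pt "-1 0 0 -34 0 0 0" --pt "-1 0 0 -42 0 0 0" --pt "-1 0 0 -46 0 0 0"

```text
clock: 7.18
position: [581.9, -28.3, 97.4]
ee_rot: [0.723, -0.691, -0.001, 0.001]
contact_force: [0.0, 0.5, -4.7]
gripper_width: 19.3
```

```bash
python3 - <<'E'
from ov import *
optics.get_image("wrist");ps=[optics.get_image(n) for n in("wrist","scene","top")]
s=readout.read_state();print(s["clock"],s["position"],s["ee_rot"],s["contact_force"],s["wrist_torque"])
for p,n in zip(ps,"wst"):
    f=p["frame"].copy(); rects(f,p,(583,-28),-87.5,79)
    cv2.imwrite(f"pics/{n}5.png",f if n=="w" else cv2.resize(f[110:280,200:400],None,fx=3.5,fy=3.5,interpolation=cv2.INTER_CUBIC))
E
```

```text
7.3833 [583.49306022 -28.05575     99.6964389 ] [ 7.22938577e-01 -6.90912141e-01  3.86484579e-04 -2.80850859e-04] [-0.82313209 -0.4732473  -4.02400422] [-0.00067298 -0.01059819  0.06566103]
```

View pics/w5.png

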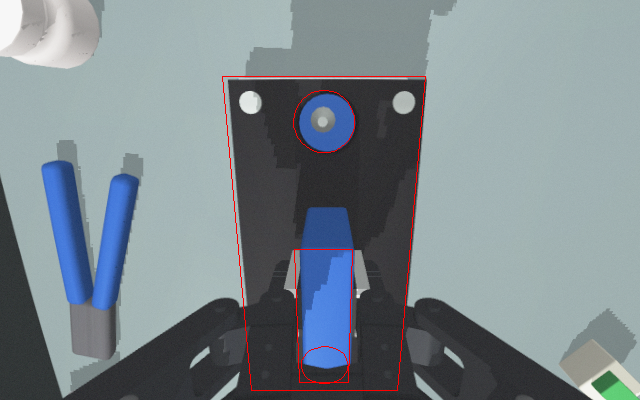

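View pics/s5.png

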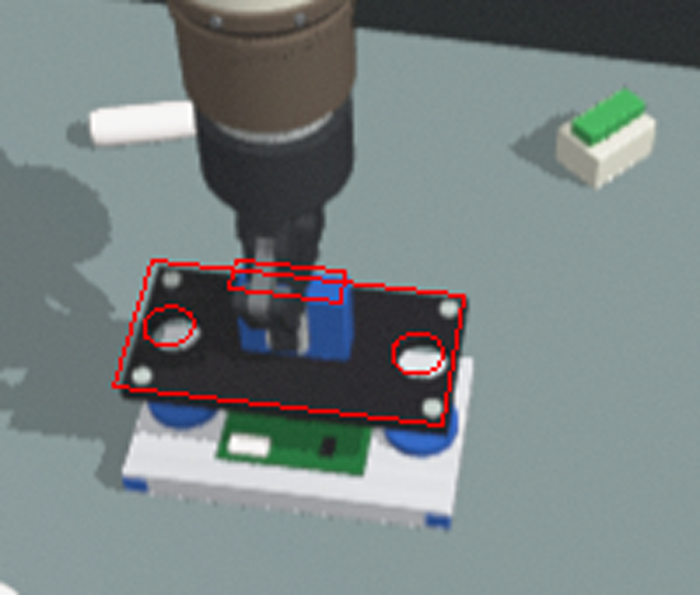

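View pics/t5.png

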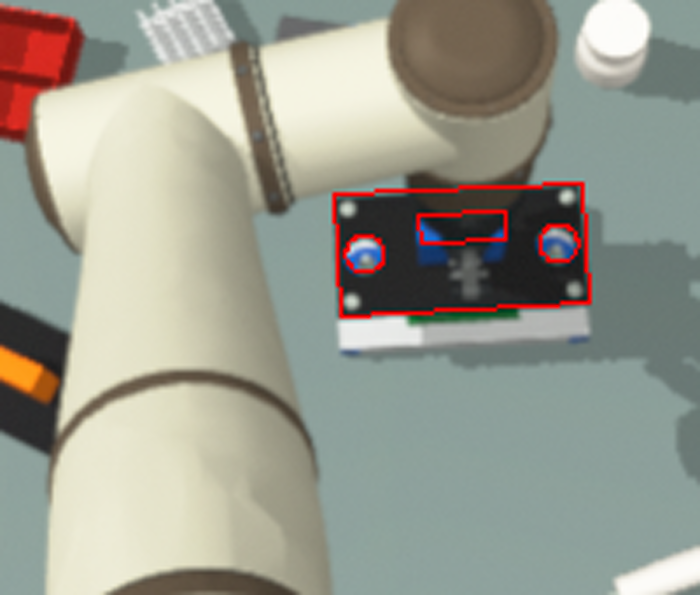

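Both pin tips show inside both holes in the top view, at (368,262) and (561,246) in the crop. There is no contact force, so I continue.

Emit:
move_arm --pt "-1 0 0 -6 0 0 0" --pt "-1 0 0 -12 0 0 0" --pt "-1 0 0 -18 0 0 0" --pt "-1 0 0 -24 0 0 0" --pt "-1 0 0 -24 0 0 0"

```text
clock: 7.8
position: [581.8, -28.2, 73.5]
ee_rot: [0.723, -0.691, -0.001, 0.001]
contact_force: [-0.8, 0.1, -4.9]
gripper_width: 18.8
```

Emit:
move_arm --pt "-1 0 0 -6 0 0 0" --pt "-1 0 0 -12 0 0 0" --pt "-1 0 0 -17 0 0 0" --pt "-1 0 0 -21 0 0 0" --pt "-1 0 0 -21 0 0 0"

```text
clock: 8.22
position: [582.2, -28.1, 53.1]
ee_rot: [0.723, -0.691, -0.001, 0.001]
contact_force: [-0.4, 0.8, -4.5]
gripper_width: 19.7
```

Emit:
move_arm --pt "-1 0 0 -1 0 0 0" --pt "-1 0 0 -2 0 0 0" --pt "-1 0 0 -3 0 0 0" --pt "-1 0 0 -3 0 0 0" --pt "-1 0 0 -3 0 0 0"

```text
clock: 8.63
position: [583.3, -28.0, 51.6]
ee_rot: [0.723, -0.691, 0.0, -0.0]
contact_force: [-0.3, -0.2, -4.7]
gripper_width: 19.5
```

Emit:
move_arm --pt "-1 0 0 -0.5 0 0 0" --pt "-1 0 0 -1 0 0 0" --pt "-1 0 0 -1 0 0 0" --pt "-1 0 0 -1 0 0 0"

```text
clock: 8.97
position: [583.3, -28.0, 51.5]
ee_rot: [0.723, -0.691, 0.0, -0.0]
contact_force: [-2.3, 1.0, 6.2]
gripper_width: 19.8
```

Emit:
move_arm --pt "-1 0 0 -0.5 0 0 0" --pt "-1 0 0 -1 0 0 0" --pt "-1 0 0 -1 0 0 0" --pt "-1 0 0 -1 0 0 0"

```text
clock: 9.3
position: [583.3, -28.0, 51.5]
ee_rot: [0.723, -0.691, 0.001, -0.0]
contact_force: [-5.1, 0.5, 11.4]
gripper_width: 19.1
```

The wrist force rose from -4.7 to +11 N and the TCP stopped at 51.5 mm. That is exactly 30 mm above the 21.5 mm reading when I gripped it on the bench. I'll check by picture before releasing.

```bash
python3 - <<'E'
from ov import *
ps=[optics.get_image(n) for n in("scene","top")]
s=readout.read_state();print(s["clock"],s["position"],s["contact_force"],s["wrist_torque"])
L=[]
for p in ps:
    f=p["frame"].copy(); rects(f,p,(583,-28),-87.5,30); L.append(cv2.resize(f[140:280,215:395],None,fx=2.2,fy=3.5*.63,interpolation=cv2.INTER_CUBIC));L.append(cv2.resize(p["frame"][140:280,215:395],(L[0].shape[1],L[0].shape[0]),interpolation=cv2.INTER_CUBIC))
cv2.imwrite("pics/s6.png",cv2.vconcat([cv2.hconcat(L[:2]),cv2.hconcat(L[2:])]))
E
```

```text
9.4 [583.32078176 -27.98225032  51.46051194] [-4.72400208  1.6663505  10.22327344] [ 0.37238831  1.48690917 -0.12044341]
```

View pics/s6.png

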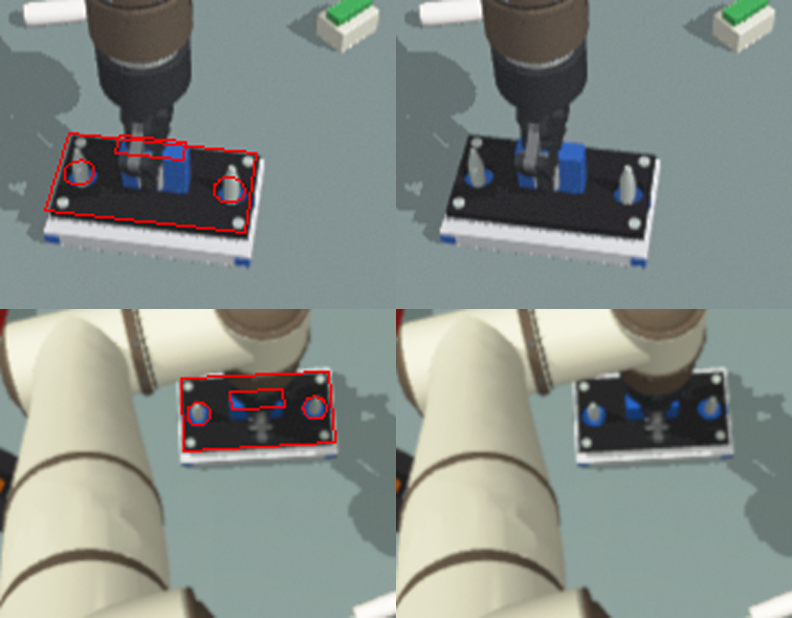

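Both pins stand up through the holes and the plate outline matches the seated pose in both views. I'll relieve the downward push, open, and retreat straight up.

Emit:
move_arm --pt "-1 0 0 1 0 0 0" --pt "-1 0 0 1 0 0 0" --pt "0.2 0 0 1 0 0 0" --pt "0.2 0 0 1 0 0 0" --pt "0.2 0 0 1 0 0 0"

```text
clock: 9.82
position: [583.4, -28.1, 50.1]
ee_rot: [0.723, -0.691, 0.0, -0.0]
contact_force: [-0.0, -0.4, -0.1]
gripper_width: 51.2
```

Emit:
move_arm --pt "0.6 0 0 0 0 0 0" --pt "0.6 0 0 0 0 0 0" --pt "0.6 0 0 0 0 0 0" --pt "0.6 0 0 0 0 0 0"

```text
clock: 10.15
position: [583.0, -28.1, 50.2]
ee_rot: [0.723, -0.691, -0.0, 0.0]
contact_force: [0.7, -0.7, 0.2]
gripper_width: 68.4
```

Emit:
move_arm --pt "0.6 0 0 10 0 0 0" --pt "0.6 0 0 30 0 0 0" --pt "0.6 0 0 60 0 0 0" --pt "0.6 0 0 95 0 0 0" --pt "0.6 0 0 130 0 0 0"

```text
clock: 10.57
position: [582.6, -28.2, 182.2]
ee_rot: [0.723, -0.691, -0.0, 0.0]
contact_force: [0.9, 0.5, -0.5]
gripper_width: 68.5
```

Emit:
move_arm --pt "0.6 -35 0 15 0 0 0" --pt "0.6 -75 0 20 0 0 0" --pt "0.6 -110 0 20 0 0 0" --pt "0.6 -130 0 20 0 0 0" --pt "0.6 -130 0 20 0 0 0"

```text
clock: 10.98
position: [448.9, -28.5, 201.5]
ee_rot: [0.723, -0.691, -0.0, -0.0]
contact_force: [-0.6, -1.3, -0.5]
gripper_width: 68.2
```

```bash
python3 - <<'E'
from ov import *
optics.get_image("wrist");optics.get_image("wrist")
ps=[optics.get_image(n) for n in("scene","top","wrist")]
s=readout.read_state();print(s["clock"],s["position"],s["contact_force"])
L=[]
for p in ps[:2]:
    f=p["frame"].copy(); rects(f,p,(583,-28),-87.5,30)
    for g in (f,p["frame"]): L.append(cv2.resize(g[140:280,215:395],(396,300),interpolation=cv2.INTER_CUBIC))
cv2.imwrite("pics/s7.png",cv2.vconcat([cv2.hconcat(L[:2]),cv2.hconcat(L[2:])]))
p=ps[2];f=p["frame"].copy(); rects(f,p,(583,-28),-87.5,30);cv2.imwrite("pics/w7.png",f)
E
```

```text
11.2333 [454.110981   -27.87831944 200.58671223] [-0.48139319  0.28363644  1.03086199]
```

View pics/s7.png

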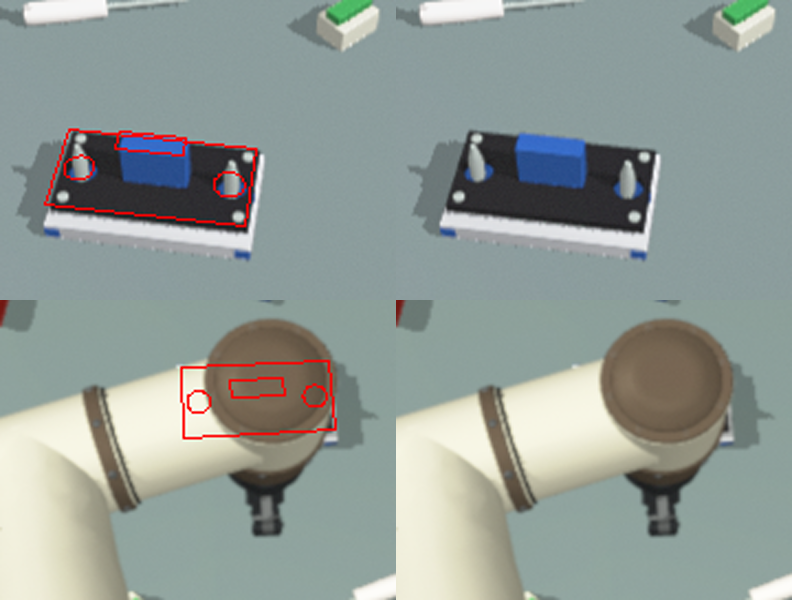

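View pics/w7.png

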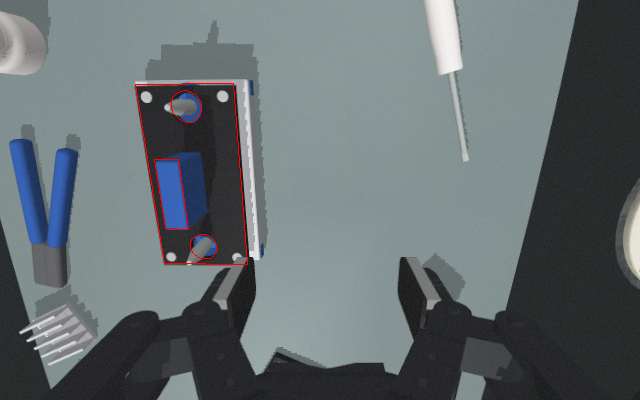

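After release, the scene and wrist views both show the plate flat on the shoulders with the pins through both holes (wrist (183,107) and (203,246)), matching the seated model. The top view of the plate is blocked by the arm. The robot is clear, so I'm handing in.

```bash
python3 -c "
from h import *
print(workorder.job_done())"
```

```text
the job is handed in; nothing more can be done
None
```

The plate with the blue grip is seated on the fixture's blue shoulders with both guide pins through its holes. I handed the job in at about 11.2 s.

- **Picking up and lowering:** I gripped the plate by the blue grip, carried it level, turned it to line up, and lowered it onto the pins. Before opening the gripper I checked it was seated. The wrist force rose from -4.7 N to +11 N on contact, and the tool stopped 30 mm above its height when I gripped the plate on the bench, which is the seat height.
- **After release:** the scene and wrist pictures match the seated position to within a pixel or two. The arm blocked the top camera's view of the plate in the last picture, but that camera had agreed just before release.
- **Orange plate:** I never moved the arm near the plate with the orange grip. I did not measure its position again at the end.

No check failed. The only disagreement was in the first rough fixture measurements: the top and scene cameras differed by about 9 mm because the pins hide part of the shoulders. Fitting the shoulder circles in the top and wrist views then agreed within 1 mm.

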